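Beaker under the sensor arm, arm held at its stop

TASK

Get the beaker ready for a level reading: slide the steel beaker along the white board, without lifting or tipping it, from the dark grey waiting area until it stands centred on the blue ring, and let go of it while the sensor arm is still at rest. Then swing the spring-loaded sensor arm by its yellow peg all the way to its stop over the beaker, and finish while still holding it there against the spring (do not let go at the end). Leave the other things on the bench where they are.

Things in the scene. Friction and masses are not known exactly. Their poses are not given: they have to be found in the camera images.
- beaker_center (a point): steel beaker, open at the top, straight-sided, 60 mm diameter, 80 mm high, about 0.25 kg, wall 3 mm; this point is on its axis half-way up (40 mm above its underside). It stands on the white board, whose top is 12 mm above the bench, in the dark grey waiting area. z axis: up
- blue_ring (a point): centre of the blue ring (84 mm outer, 68 mm inner diameter, flat) printed on the fixed white board, whose top is 12 mm above the bench. Axes: +y runs along the board towards the dark grey waiting area (82 x 150 mm, centre 178 mm along +y), so the beaker slides along -y; +x runs across the board; z up. The board spans -70 to +265 mm in y, +-55 mm in x
- pivot (a point): on the upright axis of the sensor arm's sprung pivot (black 48 mm housing on a steel post, top of the arm's hub 144 mm above the bench), fixed with the board: 80 mm along +x and -130 mm along +y of the blue ring's axes, at 133 mm above the bench
- yellow_peg (a point): centre of the yellow upright peg (15 mm diameter, from 140 to 185 mm above the bench) to grip or push the sensor arm by. It stands rigidly on the outer end of the aluminium arm (level bar 18 mm wide, top 140 mm above the bench), 153 mm from the pivot axis. A black sensor head, 32 mm diameter, hangs below it down to 104 mm above the bench, 12 mm over the beaker's rim height
- sensor_arm (a joint): angle of the sensor arm about its upright pivot, rad: 0 = at rest against one stop, where a spring keeps it; grows clockwise seen from above; 1.2 = against the other stop, where the peg and head are exactly over the centre of the blue ring. The spring always pulls back to 0: about 1.6 N at the peg to start it and 4 N at the stop; it flies back if released
- reagent_jar: bystander, to be left alone: amber jar with red cap, 48 mm diameter, 70 mm high; origin at the centre of its underside
- media_bottle: bystander, to be left alone: clear bottle with blue cap, 68 mm diameter, 150 mm high; origin at the centre of its underside
- tube_rack: bystander, to be left alone: white rack of blue-capped tubes, 100 x 150 mm, 97 mm high; origin at the centre of its underside
- yellow_tray: bystander, to be left alone: empty yellow open tray, 100 x 140 mm, 40 mm high; origin at the centre of its underside
- tip_box: bystander, to be left alone: blue box with clear lid, 82 x 122 mm, 57 mm high; origin at the centre of its underside
- weight: bystander, to be left alone: brass weight, 32 mm diameter, 40 mm high; origin at the centre of its underside
Things that resemble listed ones, but are neither listed nor needed, are in the scene too. Of the things shaped like the part that bears beaker_center, the bare steel one is meant.

How it is judged (in metres and radians):
On the way, in this order (a step that is already met when the one before it is completed fails the run):
1. the beaker stands on the blue ring (centre within 10 mm), let go, the sensor arm still at rest (below 0.15 rad) (horizontal distance between beaker_center and blue_ring below 0.01 m and height (world z) of beaker_center below 0.056 m and angle between beaker_center's own z axis and vertical below 0.1 rad and contact force between the fingers and beaker below 0.1 N and value of joint sensor_arm below 0.15 rad), for 0.2 s.
2. the fingers hold the sensor arm at its far stop (above 1.14 rad) (value of joint sensor_arm above 1.14 rad and contact force between the fingers and sensor_arm above 1.5 N), for 0.2 s.
At the end, for the whole second after the job is handed in: the beaker stands upright and still on the board, its centre within 10 mm of the blue ring's, not touched by the fingers or the arm; the sensor arm is at its far stop (above 1.14 of 1.2 rad), at rest, held there by the fingers with at least 1.5 N of contact (all of step 2 and horizontal distance between beaker_center and blue_ring below 0.01 m and height (world z) of beaker_center below 0.056 m and angle between beaker_center's own z axis and vertical below 0.1 rad and contact force between the fingers and beaker below 0.1 N and contact force between sensor_arm and beaker below 0.2 N and linear speed of beaker below 0.02 m/s and velocity of joint sensor_arm between -0.05 and 0.05 rad/s); the arm keeps its last pose, push and grip.
It fails at once if the beaker lifted more than about 8 mm off the board (height (world z) of beaker_center above 0.06 m).
It fails at once if the beaker tipped by more than 0.25 rad (angle between beaker_center's own z axis and vertical above 0.25 rad).
It fails at once if a bystander (jar, bottle, rack, tray, tip box or weight) moved more than 30 mm or tipped over (distance of any of reagent_jar, media_bottle, tube_rack, yellow_tray, tip_box, weight from where it was at the start of the episode above 0.03 m or angle between any of reagent_jar, media_bottle, tube_rack, yellow_tray, tip_box, weight's own z axis and vertical above 0.4 rad).
It also fails if it takes over 58 s, if anything falls off the work surface, if the arm or the gripper's body presses on something with over 40 N, if the wrist force passes 120 N, or if a joint passes its speed limit or range.

ROBOT

A 6-joint arm with a two-finger parallel gripper is mounted at the origin on the work surface. World frame = base frame: x ahead of the robot, y to its left, z up, the work surface at z = 0. Lengths are in mm, angles in degrees, forces in N, time in s.
With the tool pointing down it reaches from about 350 to 850 mm from the base axis. Payload 8.1 kg.
Tool frame: the origin (TCP) lies midway between the tips of the shut fingers; the grasp point (between the pads) lies 19 mm behind it; z points along the fingers, y is the direction in which the jaws open and shut (so a half turn about z gives the same grasp; the last joint's range is limited). The gripper opens to 85 mm and grips with 20 to 120 N. Pads are 22 mm wide; open, the fingers measure 114 mm over their backs; the gripper's body (76 mm by 85 mm) begins 54 mm behind the grasp point. The pads swing forward as they close: fully open they stand 13 mm farther back than shut.
Start: joints at [-82.128, 7.471, 85.268, -0, 87.261, -4.893], TCP at [132.597, -585.169, 231.292] pointing down, gripper open.
Joint ranges: [-169.43, 169.43], [-51.17, 129.36], [1.28, 143.12], [-76.62, 256.62], [0, 156.53], [-152.29, 152.29]. Speed limits (degrees/s): [136.94, 136.94, 159.86, 180, 180, 180].

INTERFACE

Orientations are given as [roll, pitch, yaw] about the fixed x, y, z axes, in that order (R = Rz(yaw) Ry(pitch) Rx(roll)).
In Python, from bench import telemetry, snapshot, camera_params, job gives the robot as it stands. The module is installed in compiled form; this text tells all that it offers.
- The arm moves only by the shell command python3 -m jog 'ROWS' [FORCE]. ROWS is JSON, a list that holds one entry, the list of rows, each a list of 7 numbers: the shift along the tool's x, y, z in units of 50 mm (1.0 is 50 mm), then the turn, a rotation vector about the tool's x, y, z in units of 2 pi rad (1.0 is 2 pi rad), then the opening, from 0 (shut) to 1 (fully open). In form: [[[dx, dy, dz, rx, ry, rz, claw], ...]]. A call has 1 to 12 rows; each row shifts and turns the commanded pose from where the row before left it, along the tool's axes as they then stand; what a row does not reach is not made up. A row lasts 1/8 s, in which the tool goes at most 62.5 mm and 10.7 degrees, less where a joint would pass 70% of its speed; a pose out of reach is approached as far as the arm can. A call with a number of a shift or a turn outside -1 to 1 is refused whole. A call with a gripper value outside its range is refused whole. The fingers move at their own pace and stop on an object; FORCE is the grip in N (left out, the last holds). Time passes only in rows, so rows that do not move let the fingers close. It gives the time, the measured TCP pose, the force and the opening at its end, in the units of the state.
- telemetry.sense(): the state, without advancing time (a new reading comes with each control period).
- snapshot(name): name is "scene" or "top"; returns (picture, depth): 384x512x3 uint8, red, green, blue; 384x512 float32, mm along the optical axis (not along the pixel's ray), 0 where there is no reading.
- camera_params(name): a dict with "K" (3x3 intrinsics, pixels), "extrinsics" (4x4, takes a point from camera to world coordinates). Camera axes: x right, y down, z forward; pixel columns grow to the right and rows downward; lengths in mm; the calibration is good to about 2 mm. A picture is of the moment at which its call begins. camera_params takes no time and is no camera call.
- job.hand_in(): hands the job in, once; it reports no verdict.
The state is a dict: "time": time; "joint_pos": joint angles; "qd": joint speeds; "joint_efforts": joint torques, N m; "tool_pos": TCP position; "tcp_rot": TCP orientation; "ft_force": force on the tool from outside, world axes, zero at the start; "wrist_torque": the same for the moment, N m; "finger_gap": finger opening in mm.
Only numpy, scipy, OpenCV 4.12 (cv2) and the standard library are available. Lean on these libraries where they do the work, as an engineer would, in place of code of your own. Each camera call takes 0.05 s, during which the arm holds its last target. There are 200 camera calls.

## Working session

There is one attempt and no reset: what is moved stays moved. The work goes in short steps, Python scripts to look and compute and a shell command to move; the robot and the scene stay as the last step left them, time stands still between calls to the robot, and variables do not carry over. Pictures are saved under pics/ and viewed, about 8 in all and at most 12, crops included, and the job is handed in when it is done.

```bash
mkdir -p pics
python3 - <<'E'
from bench import telemetry, snapshot, camera_params
import cv2, numpy as np
print(telemetry.sense())
for n in("scene","top"):
    p,d=snapshot(n); c=camera_params(n); np.savez(n+"0.npz",p=p,d=d,K=c["K"],E=c["extrinsics"])
    print(n,np.round(c["K"],1).tolist(),np.round(c["extrinsics"],3).tolist())
    cv2.imwrite(f"pics/{n}0.png",cv2.resize(p[:,:,::-1],(768,576)))
E
```

```text
{'time': 0.0, 'joint_pos': array([-8.21282723e+01,  7.51635329e+00,  8.53303013e+01,  6.28192317e-04,
        8.72620973e+01, -4.89149890e+00]), 'qd': array([ 0.03167897,  0.03762591,  0.04063641, -0.01455163, -0.14254383,
       -0.0669771 ]), 'joint_efforts': array([-1.82962889e-03, -5.69400001e+01, -5.00547159e+01, -5.72093431e-04,
        1.43607278e-02,  1.17686452e-05]), 'tool_pos': array([ 132.51794563, -584.60667582,  230.22166666]), 'tcp_rot': array([-1.79891698e+02, -9.89830127e-03,  1.27631866e+01]), 'ft_force': array([0.15982748, 0.2587972 , 1.08638892]), 'wrist_torque': array([ 0.06866656, -0.03236907,  0.01050151]), 'finger_gap': 85.55826183523797}
scene [[369.4, 0.0, 252.9], [0.0, 369.4, 191.9], [0.0, 0.0, 1.0]] [[0.345, 0.622, -0.703, 1294.181], [0.938, -0.235, 0.253, -263.14], [-0.008, -0.747, -0.665, 767.753], [0.0, 0.0, 0.0, 1.0]]
top [[460.8, 0.0, 258.8], [0.0, 460.8, 188.1], [0.0, 0.0, 1.0]] [[0.017, -0.995, 0.101, 468.166], [-1.0, -0.018, -0.008, 6.343], [0.01, -0.101, -0.995, 1625.47], [0.0, 0.0, 0.0, 1.0]]
```

View pics/scene0.png

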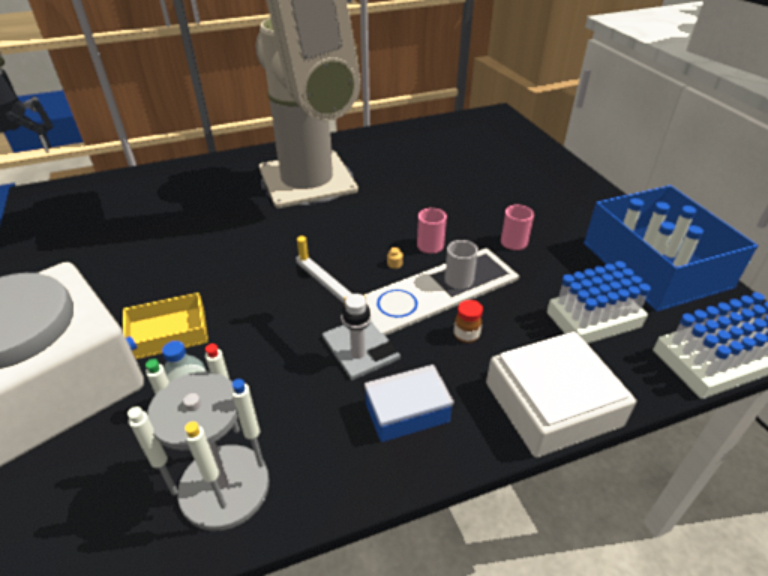

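View pics/top0.png

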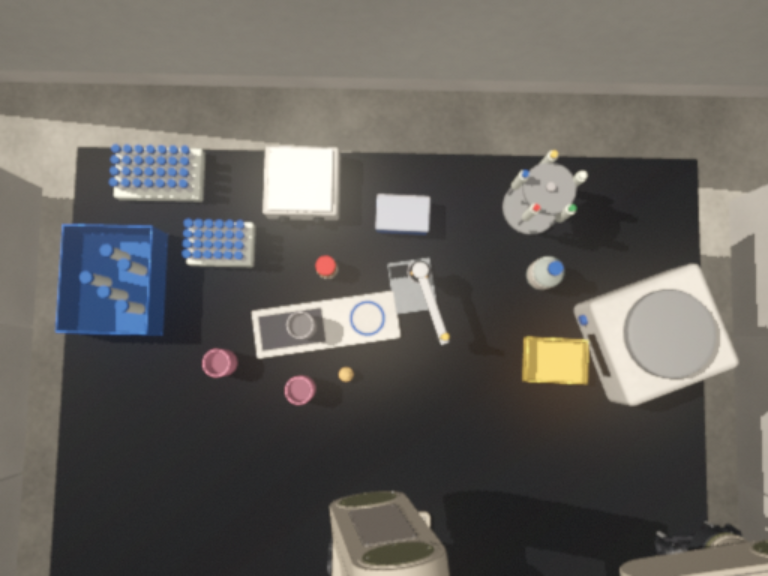

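The pictures show the beaker at (301,324) in the top view, standing in the grey area. The ring is at (368,318), the pivot at (421,269), the peg at (445,338), the weight at (346,374), the jar at (326,266), and two pink decoys are below the board.

```bash
cat > h.py <<'E'
import numpy as np, cv2
from bench import snapshot, camera_params
def ray(uv,n,z):
    c=camera_params(n);K=c["K"];E=c["extrinsics"]
    r=E[:3,:3]@np.linalg.solve(K,[uv[0],uv[1],1.]);o=E[:3,3]
    return o+r*(z-o[2])/r[2]
def cloud(d,n):
    c=camera_params(n);K=c["K"];E=c["extrinsics"]
    v,u=np.indices(d.shape);P=np.stack([(u-K[0,2])/K[0,0]*d,(v-K[1,2])/K[1,1]*d,d],-1)
    return P@E[:3,:3].T+E[:3,3]
def comps(m,box,amin=6):
    x0,y0,x1,y1=box;mm=np.zeros(m.shape,np.uint8);mm[y0:y1,x0:x1]=m[y0:y1,x0:x1]
    n,_,s,c=cv2.connectedComponentsWithStats(mm)
    return [(s[i].tolist(),c[i]) for i in range(1,n) if s[i][4]>=amin]
E
python3 - <<'E'
from h import *
for n,boxes in(("top",dict(ring=(228,195,265,230),peg=(285,215,305,235),board=(160,188,272,245))),("scene",dict(ring=(245,185,285,220),peg=(190,150,215,180),board=(225,160,350,225)))):
    p=np.load(n+"0.npz")["p"];d=np.load(n+"0.npz")["d"];h=cv2.cvtColor(p,cv2.COLOR_RGB2HSV);H,S,V=[h[...,i].astype(int) for i in range(3)]
    W=cloud(d,n)
    blue=((H>95)&(H<130)&(S>70)).astype(np.uint8); yel=((H>15)&(H<35)&(S>110)&(V>80)).astype(np.uint8)
    x0,y0,x1,y1=boxes["ring"];m=np.zeros_like(blue);m[y0:y1,x0:x1]=blue[y0:y1,x0:x1]
    cs,_=cv2.findContours(m,cv2.RETR_EXTERNAL,cv2.CHAIN_APPROX_NONE);c=max(cs,key=len);e=cv2.fitEllipse(c)
    print(n,"ring",e,ray(e[0],n,12))
    for s,c in comps(yel,boxes["peg"]): print(" peg",s,c,ray(c,n,163),ray(c,n,185),np.nanmedian(W[int(c[1]),int(c[0])],0))
    x0,y0,x1,y1=boxes["board"];m=np.zeros_like(blue);m[y0:y1,x0:x1]=1
    reg=(m>0)&(W[...,2]>40)&(W[...,2]<105)
    q=W[reg]; print(" highpts",len(q),q.min(0),q.max(0),np.median(q,0), (q.min(0)+q.max(0))/2)
    if n=="top":
        rim=(m>0)&(W[...,2]>82)&(W[...,2]<105)
        for s,c in comps(rim.astype(np.uint8),boxes["board"]): print(" rim",s,c,ray(c,n,92))
        wm=((S<50)&(V>150)).astype(np.uint8)
        bm=((W[...,2]>5)&(W[...,2]<20)&(m>0)).astype(np.uint8)
        for s,c in comps(wm,boxes["board"],100): print(" white",s,c)
        bb=(m>0)&((wm>0))
        v,u=np.nonzero(bb);X=np.array([ray((a,b),n,12)[:2] for a,b in zip(u,v)],np.float32);print(" rect",cv2.minAreaRect(X), cv2.boxPoints(cv2.minAreaRect(X)).tolist())
        x=p[150:240,150:310][:,:,::-1];cv2.imwrite("pics/topcrop.png",cv2.resize(x,(800,450),interpolation=cv2.INTER_CUBIC))
E
```

```text
top ring ((248.00868225097656, 210.78289794921875), (14.229513168334961, 18.68052864074707), 167.56076049804688) [551.9790602  29.396039   12.       ]
 peg [295, 222, 5, 4, 17] [297.05882353 223.76470588] [ 505.74059859 -128.89010827  163.        ] [ 505.17535725 -126.85578779  185.        ] 185.66239309941398
 highpts 106 [497.83865825 159.679901    43.98313696] [554.44870535 218.13063155  99.18731416] [527.73061031 194.83633003  81.74530401] [526.1436818  188.90526628  71.58522556]
 rim [191, 208, 17, 18, 43] [197.         215.62790698] [528.76351087 197.24721824  92.        ]
 rim [206, 215, 3, 8, 10] [207.3 218.8] [518.84569136 162.79205743  92.        ]
 white [168, 188, 104, 51, 2502] [226.34772182 213.35651479]
 rect ((543.7804565429688, 122.52771759033203), (130.7257080078125, 370.27276611328125), 9.680319786071777) [[448.2174072265625, 294.03717041015625], [510.4791259765625, -70.96337127685547], [639.343505859375, -48.98173522949219], [577.081787109375, 316.018798828125]]
scene ring ((264.297607421875, 201.86410522460938), (17.967437744140625, 26.47308349609375), 91.83519744873047) [549.78683231  40.6897939   12.        ]
 peg [198, 157, 8, 16, 103] [201.51456311 164.36893204] [ 501.84311265 -124.01726794  163.        ] [ 530.66717997 -129.07834198  185.        ] 172.60822896408104
 highpts 805 [ 413.61884903 -100.17145198   40.04816284] [688.13705906 215.51675153 104.69444062] [555.27960542 160.30491469  70.29526099] [550.87795405  57.67264978  72.37130173]
```

View pics/topcrop.png

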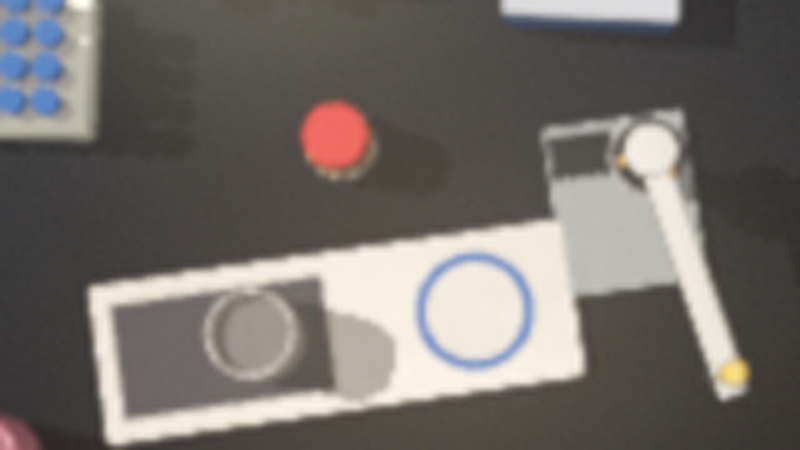

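The crop shows the ring at about (244.5,212) in full-frame pixels, the beaker rim at about (200,216.2) and the hub at about (279.8,180). My first ring mask was cut off, so I'll refit.

Run:
```python
from h import *
S={n:np.load(n+"0.npz")["p"].astype(int) for n in("top","scene")}
for n,b in(("top",(228,197,262,228)),("scene",(245,185,285,218))):
    p=S[n];m=((p[...,2]-p[...,0])>12).astype(np.uint8);x0,y0,x1,y1=b
    mm=np.zeros_like(m);mm[y0:y1,x0:x1]=m[y0:y1,x0:x1]
    cs,_=cv2.findContours(mm,cv2.RETR_EXTERNAL,cv2.CHAIN_APPROX_NONE);c=max(cs,key=cv2.contourArea);e=cv2.fitEllipse(c)
    X=np.array([ray(q[0],n,12)[:2] for q in c],np.float32);print(n,"ring",e,ray(e[0],n,12),cv2.minEnclosingCircle(X))
k=lambda u,v:((u+.5)/5+149.5,(v+.5)/5+149.5)
for nm,uv,z in(("LT",(88,288),12),("LB",(108,444),12),("RT",(560,220),12),("RB",(585,376),12),("rim",(251,332),92),("hub",(650,150),144),("peg",(735,371),185),("ring",(474.5,310),12),("jar",(336,135),70)):
    print(nm,ray(k(*uv),"top",z).round(1))
# scene view: beaker rim (view coords 768 -> /1.5), peg top
q=lambda u,v:((u+.5)/1.5-.5,(v+.5)/1.5-.5)
for nm,uv,z in(("rim",(461,249),92),("hub",(355,301),144),("pegtop",(302,238),185),("ring",(397.5,303),12),("weight",(395,251),40),("jar",(469,309),70)): print("S",nm,ray(q(*uv),"scene",z).round(1))
```

```text
top ring ((244.4608917236328, 211.75863647460938), (22.805295944213867, 23.12261390686035), 57.71772003173828) [548.34597528  41.74318053  12.        ] ((548.3922119140625, 41.78807067871094), 41.55860900878906)
scene ring ((264.3768005371094, 201.8671875), (18.392929077148438, 27.49225616455078), 90.660400390625) [549.88279298  40.90594165  12.        ] ((548.1268920898438, 41.34458923339844), 42.469276428222656)
LT [559.5 312.2  12. ]
LB [451.3 294.3  12. ]
RT [613.2 -17.2  12. ]
RB [504.2 -36.4  12. ]
rim [527.7 187.9  92. ]
hub [647.9 -72.8 144. ]
peg [ 505.  -125.4  185. ]
ring [548.9  41.6  12. ]
jar [663.3 136.8  70. ]
S rim [527.9 185.6  92. ]
S hub [650.9 -74.9 144. ]
S pegtop [ 505.5 -123.6  185. ]
S ring [550.2  42.2  12. ]
S weight [425.2  85.5  40. ]
S jar [667.9 134.2  70. ]
```

```bash
python3 -m jog '[[[0,0,0,0,0,0.01,1],[0.57,-0.776,0,0,0,0,1],[0.57,-0.776,0,0,0,0,1],[0.57,-0.776,0,0,0,0,1],[0.57,-0.776,0,0,0,0,1],[0.57,-0.776,0,0,0,0,1],[0.57,-0.776,0,0,0,0,1],[0.57,-0.776,0,0,0,0,1],[0.57,-0.776,0,0,0,0,1],[0.57,-0.776,0,0,0,0,1]]]' 20
```

```text
time: 1.35
tool_pos: [330.5, -198.0, 231.1]
tcp_rot: [-180.0, -0.0, 9.1]
ft_force: [1.3, -0.6, -0.3]
finger_gap: 85.6
```

```bash
python3 -m jog '[[[0.57,-0.776,0,0,0,0,1],[0.57,-0.776,0,0,0,0,1],[0.57,-0.776,0,0,0,0,1],[0.57,-0.776,0,0,0,0,1],[0.57,-0.776,0,0,0,0,1],[0.57,-0.776,0,0,0,0,1],[0.57,-0.776,0,0,0,0,1],[0.57,-0.776,0,0,0,0,1],[0.57,-0.776,0,0,0,0,1],[0,0,0,0,0,0,1],[0,0,0,0,0,0,1]]]'
```

```text
time: 2.72
tool_pos: [527.3, 185.8, 230.6]
tcp_rot: [180.0, 0.1, 9.2]
ft_force: [-0.6, -0.2, -0.3]
finger_gap: 85.2
```

```bash
python3 -m jog '[[[0,0,0.6,0,0,0,1],[0,0,0.6,0,0,0,1],[0,0,0.6,0,0,0,1],[0,0,0.6,0,0,0,1],[0,0,0.6,0,0,0,1],[0,0,0.5,0,0,0,1],[0,0,0.4,0,0,0,1],[0,0,0,0,0,0,1],[0,0,0,0,0,0,1]]]'
python3 - <<'E'
from h import *
p,d=snapshot("scene");cv2.imwrite("pics/s1.png",cv2.resize(p[110:240,190:390,::-1],(800,520),interpolation=cv2.INTER_CUBIC))
E
```

```text
time: 3.85
tool_pos: [528.6, 185.9, 37.4]
tcp_rot: [-180.0, -0.1, 9.1]
ft_force: [0.6, 0.7, -0.6]
finger_gap: 85.2
```

View pics/s1.png

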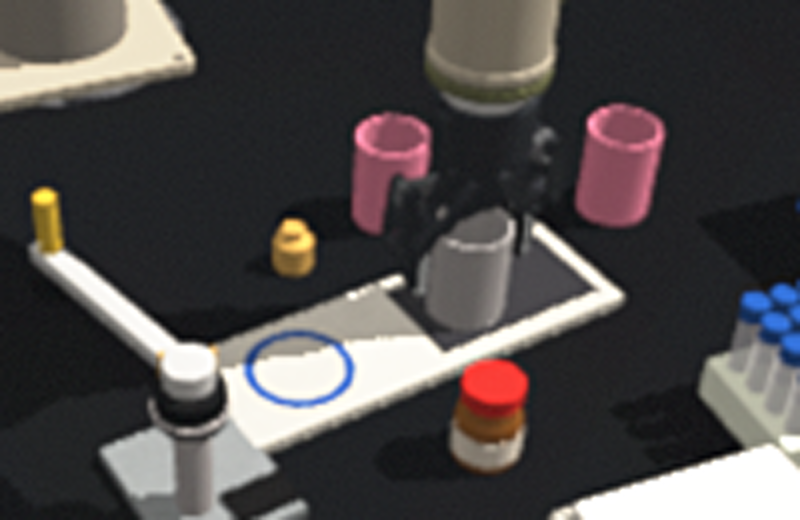

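The beaker stands between the open fingers, at about (468,270) in the crop. Closing gently.

```bash
python3 -m jog '[[[0,0,0,0,0,0,0.6],[0,0,0,0,0,0,0.6],[0,0,0,0,0,0,0.6],[0,0,0,0,0,0,0.6],[0,0,0,0,0,0,0.6],[0,0,0,0,0,0,0.6]]]' 20
```

```text
time: 4.65
tool_pos: [528.7, 186.6, 37.7]
tcp_rot: [-180.0, -0.1, 9.2]
ft_force: [-2.1, 0.7, 5.9]
finger_gap: 60.0
```

```bash
python3 -m jog '[[[-0.004,0.1,0,0,0,0,0.6],[-0.004,0.2,0,0,0,0,0.6],[-0.004,0.29,0,0,0,0,0.6],[-0.004,0.29,0,0,0,0,0.6],[-0.004,0.29,0,0,0,0,0.6],[-0.004,0.29,0,0,0,0,0.6],[-0.004,0.29,0,0,0,0,0.6],[-0.004,0.29,0,0,0,0,0.6],[-0.004,0.29,0,0,0,0,0.6],[-0.004,0.29,0,0,0,0,0.6],[-0.004,0.2,0,0,0,0,0.6],[-0.004,0.11,0,0,0,0,0.6]]]' && python3 -m jog '[[[0,0,0,0,0,0,0.6],[0,0,0,0,0,0,0.6]]]'
python3 - <<'E'
from h import *
p,d=snapshot("scene");cv2.imwrite("pics/s2.png",cv2.resize(p[110:240,190:390,::-1],(800,520),interpolation=cv2.INTER_CUBIC))
E
```

```text
time: 6.15
tool_pos: [549.9, 41.5, 37.7]
tcp_rot: [-179.9, -0.1, 9.2]
ft_force: [-0.2, 5.6, 6.6]
finger_gap: 59.9
time: 6.4
tool_pos: [550.0, 41.0, 37.7]
tcp_rot: [180.0, -0.1, 9.2]
ft_force: [-0.4, 0.4, 5.1]
finger_gap: 59.8
```

View pics/s2.png

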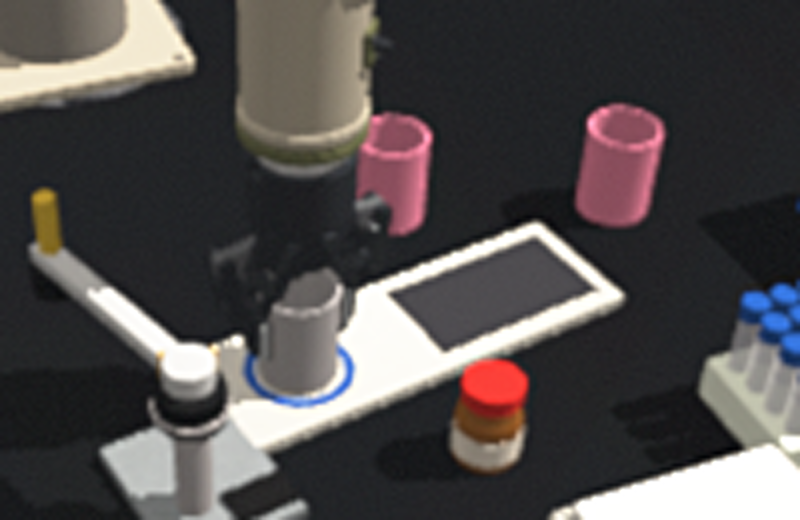

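The beaker sits inside the blue ring, its base at about (303,372) in the crop. Opening and rising.

```bash
python3 -m jog '[[[0,0,0,0,0,0,0.85],[0,0,0,0,0,0,1],[0,0,0,0,0,0,1],[0,0,0,0,0,0,1],[0,0,0,0,0,0,1],[0,0,-0.3,0,0,0,1],[0,0,-0.7,0,0,0,1],[0,0,-0.8,0,0,0,1],[0,0,-0.8,0,0,0,1],[0,0,-0.8,0,0,0,1],[0,0,-0.8,0,0,0,1]]]' && python3 -m jog '[[[0,0.8,0,0,0,0,1],[0,0.8,0,0,0,0,1],[0,0.8,0,0,0,0,1],[0,0.8,0,0,0,0,1]]]'
python3 - <<'E'
from h import *
p,d=snapshot("top");a=p[150:240,150:310,::-1]
p2,d2=snapshot("scene");b=p2[110:240,190:390,::-1]
cv2.imwrite("pics/s3.png",np.vstack([cv2.resize(a,(528,297),interpolation=cv2.INTER_CUBIC),cv2.resize(b,(528,303),interpolation=cv2.INTER_CUBIC)]))
np.savez("3.npz",p=p,d=d,p2=p2,d2=d2)
E
```

```text
time: 7.82
tool_pos: [548.7, 41.0, 249.0]
tcp_rot: [180.0, -0.1, 9.2]
ft_force: [0.6, 0.8, -0.0]
finger_gap: 85.5
time: 8.32
tool_pos: [574.4, -118.2, 247.7]
tcp_rot: [180.0, -0.1, 9.2]
ft_force: [0.1, 0.9, 0.6]
finger_gap: 85.3
```

View pics/s3.png

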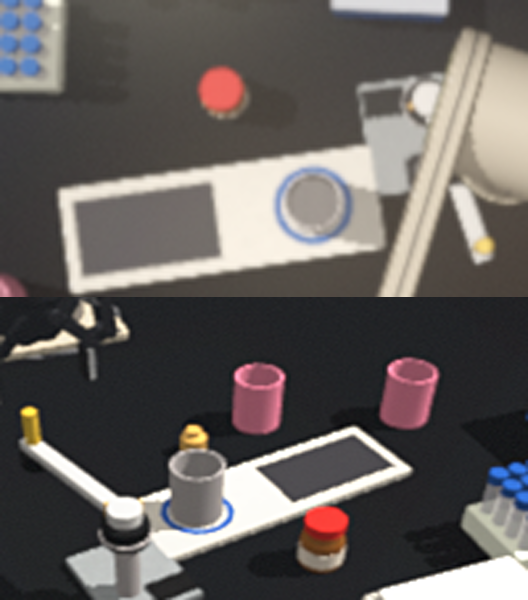

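The top view shows the rim concentric with the ring at about (314,203). The scene view agrees, and the sensor arm is still at rest. I'll check the rim numerically while moving above the peg.

```bash
python3 -m jog '[[[0,0,0,0,0,-0.015,0.5],[0,0,0,0,0,-0.015,0.5],[-0.682,-0.173,0,0,0,0,0.5],[-0.682,-0.173,0,0,0,0,0.5],[0,0,0,0,0,0,0.5],[0,0,0,0,0,0,0.5]]]'
python3 - <<'E'
from h import *
z=np.load("3.npz")
for n,k,b in(("top","d",(228,195,262,228)),("scene","d2",(245,160,290,225))):
    W=cloud(z[k],n);x0,y0,x1,y1=b;w=W[y0:y1,x0:x1].reshape(-1,3);w=w[(w[:,2]>86)&(w[:,2]<98)]
    print(n,len(w),w.min(0),w.max(0),cv2.minEnclosingCircle(w[:,:2].astype(np.float32)))
E
```

```text
time: 9.18
tool_pos: [504.8, -123.6, 247.4]
tcp_rot: [179.9, -0.1, 20.0]
ft_force: [-0.1, 0.1, 0.4]
finger_gap: 42.5
top 44 [520.21277769  11.6423384   86.42733869] [577.21565219  68.36216093  97.33653085] ((547.8471069335938, 41.197147369384766), 29.55683708190918)
scene 113 [516.98474008   8.48023185  86.15504146] [579.67467575  68.45841613  95.36259557] ((549.122314453125, 37.484622955322266), 32.180606842041016)
```

```bash
python3 -m jog '[[[0.01,0.02,0.5,0,0,0,0.5],[0,0,0.5,0,0,0,0.5],[0,0,0.5,0,0,0,0.5],[0,0,0.4,0,0,0,0.5],[0,0,0.1,0,0,0,0.5],[0,0,0,0,0,0,0.5]]]' && python3 -m jog '[[[0,0,0,0,0,0,0],[0,0,0,0,0,0,0],[0,0,0,0,0,0,0],[0,0,0,0,0,0,0],[0,0,0,0,0,0,0]]]' 25
python3 - <<'E'
from h import *
p,d=snapshot("scene");cv2.imwrite("pics/s4.png",cv2.resize(p[110:240,150:350,::-1],(800,520),interpolation=cv2.INTER_CUBIC))
E
```

```text
time: 9.93
tool_pos: [505.6, -124.6, 146.6]
tcp_rot: [-180.0, -0.0, 20.0]
ft_force: [-0.8, -0.2, 0.7]
finger_gap: 42.9
time: 10.55
tool_pos: [505.7, -124.7, 147.5]
tcp_rot: [180.0, -0.1, 20.0]
ft_force: [-1.0, 2.7, 6.4]
finger_gap: 14.3
```

View pics/s4.png

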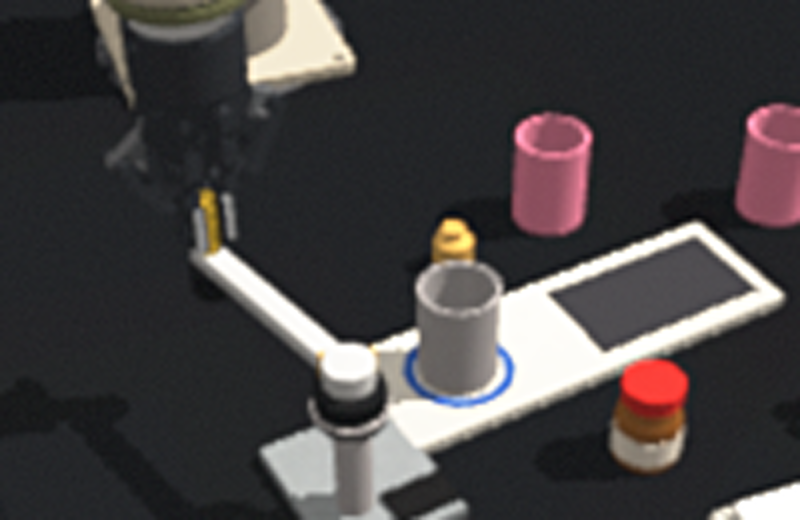

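```bash
python3 -m jog '[[[0.006,-0.192,0,0,0,0.01,0],[0.006,-0.192,0,0,0,0.01,0],[0.006,-0.192,0,0,0,0.01,0],[0.006,-0.192,0,0,0,0.01,0],[0.006,-0.192,0,0,0,0.01,0],[0.006,-0.192,0,0,0,0.01,0],[0.006,-0.192,0,0,0,0.01,0],[0.006,-0.192,0,0,0,0.01,0],[0,0,0,0,0,0,0],[0,0,0,0,0,0,0]]]'
python3 - <<'E'
from bench import telemetry as t
s=t.sense();print(s["joint_pos"],s["wrist_torque"])
E
```

```text
time: 11.85
tool_pos: [498.6, -49.8, 147.5]
tcp_rot: [179.9, -0.1, -8.7]
ft_force: [-0.6, -3.0, 5.7]
finger_gap: 14.5
[-1.15381173e+01 -4.90545688e+00  1.06714157e+02 -4.96955052e-02
  7.80445161e+01  8.72098267e+01] [-0.27910788 -0.00815157 -0.02859634]
```

```bash
python3 -m jog '[[[0.006,-0.192,0,0,0,0.01,0],[0.006,-0.192,0,0,0,0.01,0],[0.006,-0.192,0,0,0,0.01,0],[0.006,-0.192,0,0,0,0.01,0],[0.006,-0.192,0,0,0,0.01,0],[0.006,-0.192,0,0,0,0.01,0],[0.006,-0.192,0,0,0,0.01,0],[0.006,-0.192,0,0,0,0.01,0],[0.006,-0.192,0,0,0,0.01,0],[0.003,-0.096,0,0,0,0.005,0],[0,0,0,0,0,0,0],[0,0,0,0,0,0,0]]]'
python3 - <<'E'
from bench import telemetry as t
s=t.sense();print(s["joint_pos"],s["wrist_torque"])
E
```

```text
time: 13.35
tool_pos: [537.8, 30.7, 147.5]
tcp_rot: [-180.0, -0.1, -43.0]
ft_force: [-1.2, -3.8, 6.6]
finger_gap: 14.2
[-2.13793942e+00  1.07925185e+00  1.00871333e+02 -8.01660989e-02
  7.79463518e+01  1.30840065e+02] [-0.55276081  0.22731191 -0.07723324]
```

```bash
python3 -m jog '[[[0.003,-0.096,0,0,0,0.005,0],[0.003,-0.096,0,0,0,0.005,0],[0.003,-0.096,0,0,0,0.005,0],[0,0,0,0,0,0,0],[0,0,0,0,0,0,0]]]' && python3 -m jog '[[[0,-0.04,0,0,0,0,0],[0,0,0,0,0,0,0],[0,0,0,0,0,0,0]]]'
```

```text
time: 13.98
tool_pos: [548.1, 40.6, 147.5]
tcp_rot: [-180.0, -0.1, -48.4]
ft_force: [-2.5, -2.8, 7.8]
finger_gap: 14.6
time: 14.35
tool_pos: [549.2, 41.6, 147.4]
tcp_rot: [180.0, -0.1, -48.4]
ft_force: [-4.8, -4.0, 9.3]
finger_gap: 14.4
```

```bash
python3 -m jog '[[[0,-0.02,0,0,0,0,0],[0,0,0,0,0,0,0],[0,0,0,0,0,0,0],[0,0,0,0,0,0,0]]]'
python3 - <<'E'
from h import *
p,d=snapshot("top");a=p[150:240,150:310,::-1]
p2,d2=snapshot("scene");b=p2[110:240,190:390,::-1]
cv2.imwrite("pics/s5.png",np.vstack([cv2.resize(a,(528,297),interpolation=cv2.INTER_CUBIC),cv2.resize(b,(528,303),interpolation=cv2.INTER_CUBIC)]))
E
```

```text
time: 14.85
tool_pos: [549.5, 41.9, 147.4]
tcp_rot: [179.9, -0.1, -48.4]
ft_force: [-7.5, -6.6, 9.7]
finger_gap: 14.3
```

View pics/s5.png

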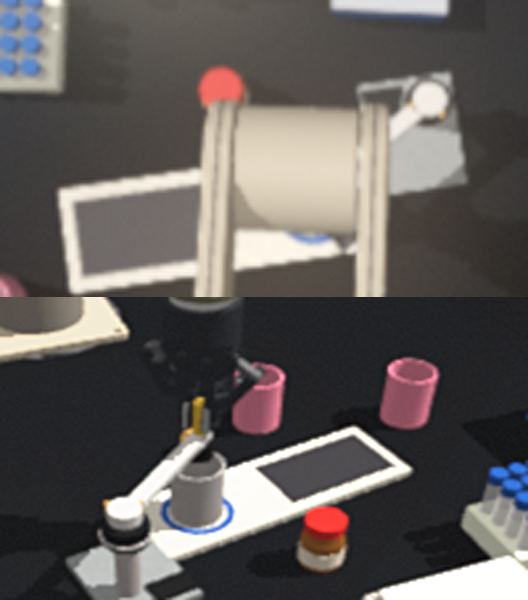

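The arm is at its stop: the last 1 mm commanded only raised the force, to about 10 N. The head is over the beaker, which is still inside the ring at about (198,510), and the peg is still gripped.

```bash
python3 -c "
from bench import job;print(job.hand_in())"
```

```text
the job is handed in; nothing more can be done
None
```

The job is handed in at about 15 s of the 58 s limit. `hand_in` gives no verdict, so what follows rests on my own checks.

- **Beaker:** I gripped it lightly (20 N), slid it about 147 mm along the board and let it go on the blue ring while the sensor arm was still at rest. The top camera put the beaker within about 1.5 mm of the ring's centre. The scene camera's coarser depth fit put it about 4 mm off. Both are inside the 10 mm limit.
- **Sensor arm:** I gripped the yellow peg (25 N) and swung it round to its stop, then pressed on gently. The last 1 mm commanded moved the peg only about 0.4 mm and raised the sideways force from about 6 to 10 N, which shows it is at the stop. The peg ended within about 1 mm of the point over the ring's centre, and I handed in still holding it.
- **Last picture:** The beaker stood upright inside the ring, with the sensor head above it. The jar had not moved, and I never went near the other bystanders or measured them again.
- **Off-nominal readings:** There was a steady upward force of 6–10 N on the tool while holding the peg. I put it down to the fingers pressing down as they closed.

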